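Refit the tabbed cover on the sewing-machine control box

TASK

The sewing machine's control box stands open with its circuit board showing. Take the cover that has two tabs, tilt it to hook the tabs under the lip at the bay's front edge, swing it down until it lies fully home and flush, then slide the box's latch fully shut over its rear edge and let go. Leave the smaller cover without tabs and everything else on the table where they are.

Things in the scene. Friction and masses are not known exactly. Their poses are not given: they have to be found in the camera images.
- control_box: Grey box fixed to the table, x -106 to +140, y -76 to +76, 70 high. Origin on the table under the centre of its open bay; x from the hook lip (-x, front, roughly towards the robot) to the latch (+x), z up. Bay: x -67.5 to 67.5, y -48 to 48, upright walls; a ledge 9 wide, 64 above the table, along each y side carries the cover, its top then flush with the rim at 70. Parts inside stay below 42.
- bay_seat (a point): Where the cover's origin lies when it is fully seated: centre of the bay, 55 above the table; axes as the box, and the seated cover's axes are parallel to them.
- front_lip (a point): Middle of the lower inner edge of the lip at the bay's front (box x -67.5, 64 above the table); axes as the box. The lip is 6 thick and runs 22 back (-x) over a hollow 48 high, open to the bay, into which the cover's tabs reach.
- grip_bar (a point): Centre of the black upright grip bar on the middle of the tabbed cover: 14 thick (cover's x), 60 long (y), rising from the plate's top (15) to 48 above the cover's origin; this point is 31 above it. Axes as the cover.
- tab_cover: Loose aluminium cover, 0.14 to 0.28 kg: plate 130 (x) x 90 (y) x 6, its underside 9 and top 15 above the origin, which is centred at the level of the feet's underside; z up out of the plate. Two tabs on the -x edge, 20 wide at y -22 and 22, 0 to 5 above the origin, stand 12 out, to x -77. Tabs and two feet (x 50, y -28 and 28, 9 high) carry it level on the table.
- tab_tips (a point): Point midway between the tips of the cover's two tabs, at x -77, y 0, 2.5 above the cover's origin; axes as the cover.
- plain_cover: The other loose aluminium cover, 108 x 80, no tabs, same kind of grip bar (50 long): not to be used. Origin under its centre at the feet.
- latch (a joint): Sliding latch on the box's rear top: 0 = fully open, 0.024 m = fully shut. It slides along the box's -x and stays where left; about 3 N moves it. Its steel tongue (30 wide, 4 thick, 2 above the rim) reaches about 15 over the seated cover's rear edge when shut, and clears the bay when open; it starts 0 to 6 mm from fully open.
- latch_knob (a point): Centre of the latch's black upright knob: 14 thick (x), 26 wide (y), 32 high, from 76 to 108 above the table; this point is 92 above it. Open, it stands 100.5 to +x of the bay centre; shut, 76.5. Axes as the box.
- hammer: Hammer lying on the table, bystander.
- screwdriver: Screwdriver lying on the table, bystander.
- bobbin: Small wooden bobbin, 44 high, bystander.
- spray_can: Spray can, 190 high, standing, bystander.
- glue_jar: White jar, 75 high, standing, bystander.
- staple_box: Cardboard box 100 x 60 x 45, bystander.
- wrench: Wrench lying on the table, bystander.
Not all that is in view belongs to the job. Leave any blue or orange look-alike of the tab_cover alone.

How it is judged:
On the way, in this order (a step that is already met when the one before it is completed fails the run):
1. the cover's tabs are under the front lip while the cover is still tilted (x of tab_tips in the frame of control_box below -0.07 m and z of tab_tips in the frame of control_box below 0.064 m and horizontal distance between tab_cover and bay_seat below 0.035 m and angle between tab_cover's own z axis and vertical above 0.08 rad), for 0.1 s.
2. the cover lies fully home and flush in the bay, the latch not yet over it (horizontal distance between tab_cover and bay_seat below 0.006 m and z of tab_cover in the frame of control_box below 0.0575 m and x of tab_tips in the frame of control_box below -0.07 m and angle between the z axis of tab_cover and the z axis of control_box, either way round below 0.05 rad and value of joint latch below 0.009 m), for 0.2 s.
At the end, for the whole second after the job is handed in: The tabbed cover lies home in the bay: its origin within 6 mm sideways of the seat and at most 2.5 mm above it, level with the box within 0.05 rad, its tab tips under the front lip (beyond -70 mm in the box's x); the latch is at least 21 mm of its 24 mm shut; all is at rest and released (horizontal distance between tab_cover and bay_seat below 0.006 m and z of tab_cover in the frame of control_box below 0.0575 m and x of tab_tips in the frame of control_box below -0.07 m and angle between the z axis of tab_cover and the z axis of control_box, either way round below 0.05 rad and value of joint latch above 0.021 m and linear speed of tab_cover below 0.01 m/s); the robot touches nothing.
It fails at once if the cover without tabs is moved by more than 30 mm (distance of plain_cover from where it was at the start of the episode above 0.03 m).
It fails at once if a bystander is moved by more than 30 mm (distance of any of hammer, screwdriver, bobbin, spray_can, glue_jar, staple_box, wrench from where it was at the start of the episode above 0.03 m).
It also fails if it takes over 54 s, if anything falls off the work surface, if the arm or the gripper's body presses on something with over 40 N, if the wrist force passes 120 N, or if a joint passes its speed limit or range.

ROBOT

A 7-joint arm with a two-finger parallel gripper is mounted at the origin on the work surface. World frame = base frame: x ahead of the robot, y to its left, z up, the work surface at z = 0. Lengths are in m, angles in rad, forces in N, time in s.
With the tool pointing down it reaches from about 0.425 to 0.875 m from the base axis. Payload 8.4 kg.
Tool frame: the origin (TCP) lies between the finger pads; the fingertips stand 19 mm ahead of it and the grasp point (between the pads) is the TCP (r.tip_reach is the z of the fingertips in the tool frame, in m); z points along the fingers, y is the line along which they close (so a half turn about z gives the same grasp; the last joint's range is limited). The gripper opens to 87 mm and grips with 3 to 60 N. Pads are 19 mm wide; open, the fingers measure 117 mm over their backs; the gripper's body (75 mm by 190 mm) begins 51 mm behind the grasp point.
Start: joints at [-1.326, 0.333, 0.04, 1.465, -0.013, 1.343, -0.059], TCP at [0.219, 0.612, 0.242] pointing down, gripper open.
Joint ranges: [-2.58, 2.58], [-0.38, 2.09], [-1.3, 1.39], [0.25, 2.4], [-1.5, 4.64], [0.08, 2.09], [-2.65, 2.65]. Speed limits (rad/s): [2.22, 2.22, 2.79, 2.79, 3.14, 3.14, 3.14].

INTERFACE

Orientations are given as [roll, pitch, yaw] about the fixed x, y, z axes, in that order (R = Rz(yaw) Ry(pitch) Rx(roll)).
In Python, from rig import r, eyes, ticket, nets gives the robot as it stands.
- The arm moves only by the tool carry_out, never from a script. Its arguments are lists of equal length, an entry for each row: "travel": the shift along the tool's x, y, z as a fraction of full scale, a list of three; "rot": the turn, a rotation vector about the tool's x, y, z as a fraction of full scale, a list of three; "claw": the closure, from -1 (fully open) to 1 (shut). A call has 1 to 10 rows; each row shifts and turns the commanded pose from where the row before left it, along the tool's axes as they then stand; what a row does not reach is not made up. Full scale, the value 1, is 3 cm for a shift and 90 degrees for a turn. A row lasts 1/8 s, in which the tool goes at most 62.5 mm and 10.7 degrees, less where a joint would pass 70% of its speed; a pose out of reach is approached as far as the arm can. A call with a number of a shift or a turn outside -1 to 1 is refused whole. A call with a gripper value outside its range is refused whole. The fingers move at their own pace and stop on an object; "grip_force" is the grip in N (left out, the last holds). Time passes only in rows, so rows that do not move let the fingers close. It gives the time, the measured TCP pose, the force, the opening and the grip force at its end, in the units of the state.
- r.get_obs(): the state, without advancing time (a new reading comes with each control period).
- eyes.get_image(name): name is "side" or "top" or "wrist"; returns a dict with "pixels" (480x640x3 uint8, red, green, blue), "depth" (480x640 float32, m along the optical axis (not along the pixel's ray), 0 where there is no reading), "fx", "fy", "cx", "cy" (pixels), "distortion" ([k1, k2, p1, p2, k3] as OpenCV has them; the pictures are not rectified), "eye" and "attitude" of the camera in the world; the wrist camera has in their place "tool_from_camera" (4x4, takes a point from camera to tool coordinates, whose origin is the TCP and whose axes are the flange's). Camera axes: x right, y down, z forward; pixel columns grow to the right and rows downward; lengths in m; the calibration is good to about 2 mm. A picture is of the moment at which its call begins: read the wrist's pose just before it.
- ticket.close_job(): hands the job in; it is judged then, once.
Trained networks look in the newest picture that a camera, given by its name, has taken for a name from the list of things; names that differ only in an ending like _2 or _b are one class to them, and where a whole thing is asked for, a point or a joint stands for the part that bears it (a point fixed in the world has none). Each returns a list of dicts, best first, with "conf" (0 to 1); they miss things now and then, are a little off and sometimes report something else, mostly with a low value. They report only what shows in the picture. A call takes as long as a camera call. They do not tell look-alikes from the thing itself.
- nets.recognise(camera, name): "uv" ([column, row] in pixels, amid what is visible of it).
The state is a dict: "t": time; "joints": joint angles; "qd": joint speeds; "effort": joint torques, N m; "tool_pos": TCP position; "eef_rot": TCP orientation; "contact_force": force on the tool from outside, world axes, zero at the start; "ft_torque": the same for the moment, N m; "opening": finger opening in m; "finger_force": force on a finger pad.
Only numpy, scipy, OpenCV 4.12 (cv2) and the standard library are available. Lean on these libraries where they do the work, as an engineer would, in place of code of your own. Each camera call takes 0.05 s, during which the arm holds its last target. There are 200 camera calls.

## Working session

There is one attempt and no reset: what is moved stays moved. The work goes in short steps, Python scripts to look and compute and a tool call to move; the robot and the scene stay as the last step left them, time stands still between calls to the robot, and variables do not carry over. Pictures are saved under pics/ and viewed, at most 10 in all, crops included, and the job is handed in when it is done.

Besides the shell and the picture viewer there is one more tool, called after "Request:" by a JSON object that holds its "fn" and its "kwargs", one argument or row to a line. carry_out: Moves the arm, as the interface text tells. Its arguments: {"type":"object","properties":{"travel":{"type":"array"},"rot":{"type":"array"},"claw":{"type":"array"},"grip_force":{"type":"number"}},"required":["travel","rot","claw"]}

```bash
ls; mkdir -p pics; cat > h.py <<'E'
import numpy as np, cv2
from scipy.spatial.transform import Rotation as R
from rig import r, eyes, ticket, nets
def cam(name):
    o=r.get_obs(); im=eyes.get_image(name); im['K']=np.array([[im['fx'],0,im['cx']],[0,im['fy'],im['cy']],[0,0,1.]])
    im['d']=np.array(im['distortion'],float)
    if 'eye' in im:
        a=np.array(im['attitude'],float); im['R']=a if a.shape==(3,3) else R.from_euler('xyz',a).as_matrix(); im['t']=np.array(im['eye'])
    else:
        T=np.array(im['tool_from_camera']); e=np.array(o['eef_rot']); Rt=R.from_euler('xyz',e).as_matrix() if e.size==3 else e
        im['R']=Rt@T[:3,:3]; im['t']=Rt@T[:3,3]+np.array(o['tool_pos'])
    return im
def cloud(im):
    v,u=np.mgrid[0:480,0:640]; p=cv2.undistortPoints(np.stack([u,v],-1).reshape(-1,1,2).astype(np.float64),im['K'],im['d']).reshape(480,640,2)
    z=im['depth'][...,None]; c=np.concatenate([p*z,z],-1); w=c@im['R'].T+im['t']; w[im['depth']==0]=np.nan; return w
def save(im,n): cv2.imwrite(f'pics/{n}.png',im['pixels'][...,::-1])
def proj(im,P):
    P=np.atleast_2d(np.array(P,float)); c=(P-im['t'])@im['R']
    return cv2.projectPoints(c,np.zeros(3),np.zeros(3),im['K'],im['d'])[0].reshape(-1,2)
E
python3 - <<'E'
from h import *
print(r.get_obs()); print(r.tip_reach)
for n in ('top','side','wrist'):
    im=cam(n); save(im,n+'0'); W=cloud(im)
    print(n,im.get('attitude'),im['t'])
    for k in ('tab_cover','grip_bar','plain_cover','control_box','latch_knob'):
        for q in nets.recognise(n,k)[:3]:
            u,v=np.round(q['uv']).astype(int); print(k,u,v,round(q['conf'],2),W[np.clip(v,0,479),np.clip(u,0,639)].round(3))
    np.savez(f'{n}0.npz',W=W,px=im['pixels'])
E
```

```text
pics
{'t': 0.0, 'joints': array([-1.32623517,  0.33393358,  0.03985571,  1.46624623, -0.01338822,
        1.34330677, -0.05852446]), 'qd': array([-0.00063487, -0.00045238,  0.00019522,  0.00012584, -0.00147606,
       -0.00191017, -0.00031533]), 'effort': array([-9.78174321e-04, -6.56352568e+01,  1.33450024e+00, -4.03801525e+01,
       -5.98397269e-02,  4.46009415e-02,  1.62334832e-04]), 'tool_pos': array([0.21894329, 0.61155846, 0.2406566 ]), 'eef_rot': array([-3.13996861e+00,  1.16958965e-04,  2.79780999e+00]), 'contact_force': array([-0.47794955,  0.32731185,  0.30728094]), 'ft_torque': array([-0.0312257 ,  0.00594438,  0.04228607]), 'finger_force': 0.0, 'opening': 0.08665421526032151}
0.019
top [-3.05727946  0.0134471  -1.55980216] [ 0.45509764 -0.01545825  1.21205466]
tab_cover 206 220 0.79 [0.596 0.318 0.048]
tab_cover 257 334 0.62 [0.295 0.173 0.045]
tab_cover 337 227 0.6 [ 0.581 -0.035  0.044]
grip_bar 151 189 0.94 [0.681 0.474 0.047]
grip_bar 257 336 0.81 [0.29  0.173 0.046]
grip_bar 207 223 0.73 [0.592 0.325 0.012]
plain_cover 275 270 0.68 [0.464 0.133 0.013]
control_box 412 246 0.87 [ 0.534 -0.241  0.018]
latch_knob 410 215 0.52 [ 0.607 -0.219  0.107]
side [-2.36047144 -0.0110701  -3.03198946] [0.42638093 0.96893406 1.06195038]
tab_cover 406 325 0.75 [0.298 0.211 0.048]
tab_cover 266 364 0.71 [0.597 0.35  0.048]
tab_cover 334 301 0.64 [0.469 0.153 0.038]
grip_bar 296 247 0.96 [ 0.582 -0.007  0.046]
grip_bar 210 425 0.89 [0.691 0.491 0.018]
grip_bar 272 363 0.75 [0.59  0.326 0.015]
plain_cover 335 300 0.77 [0.466 0.152 0.041]
control_box 322 197 0.69 [ 0.535 -0.196  0.059]
latch_knob 297 182 0.62 [ 0.609 -0.225  0.083]
latch_knob 320 198 0.15 [ 0.539 -0.181  0.068]
wrist None [0.14353426 0.63834055 0.38374092]
```

View pics/top0.png

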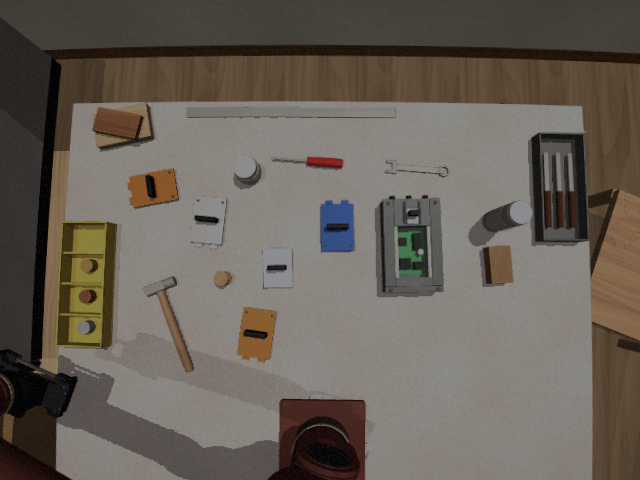

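View pics/side0.png

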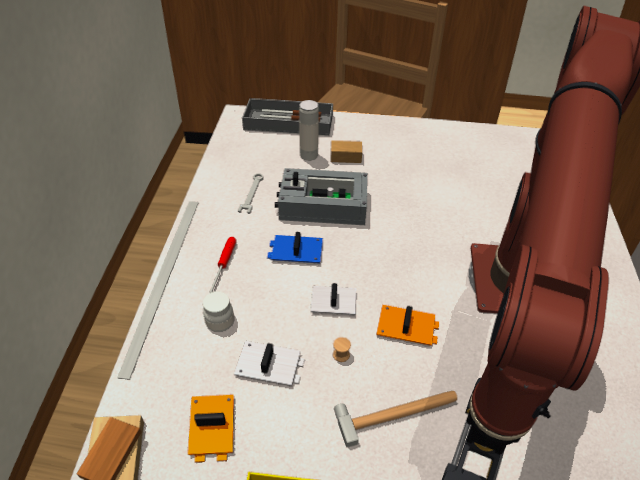

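The top picture shows the silver tabbed cover at (208,220), its tabs pointing down towards the robot. The plain cover is at (277,268), and the blue and orange ones are decoys. The box is at (411,245) with its latch knob at (411,213). The side view agrees.

```bash
python3 - <<'E'
from h import *
for n in ('top','side'):
    D=np.load(n+'0.npz'); W=D['W']; px=D['px'].astype(int)
    x,y,z=W[...,0],W[...,1],W[...,2]
    def rect(m,name):
        p=W[m]; 
        # clean
        c,s,a=cv2.minAreaRect((p[:,:2]*1000).astype(np.float32)); print(n,name,len(p),'med z',np.median(p[:,2]).round(4),'rect',np.round(c,1),np.round(s,1),round(a,2),'mean',p[:,:2].mean(0).round(4))
    near=(abs(x-.595)<.12)&(abs(y-.32)<.09)
    def largest(m):
        k,l,st,_=cv2.connectedComponentsWithStats(m.astype(np.uint8)); return l==1+np.argmax(st[1:,4])
    plate=largest(near&(z>.008)&(z<.022)); rect(plate,'plate')
    rect(largest(cv2.morphologyEx(plate.astype(np.uint8),cv2.MORPH_OPEN,np.ones((7,7)))>0),'plate-open')
    rect(largest(near&(z>.03)&(z<.06)),'bar')
    nb=(abs(x-.53)<.2)&(abs(y+.22)<.15)
    rect(largest(nb&(z>.062)&(z<.076)),'rim'); rect(largest(nb&(z>.1)&(z<.115)),'knobtop')
    rect(largest(nb&(z>.005)&(z<.062)&(abs(x-.52)<.075)&(abs(y+.22)<.055)),'bay')
E
```

```text
top plate 1319 med z 0.0142 rect [601.  321.9] [ 89.6 129.3] 84.99 mean [0.6009 0.3209]
top plate-open 619 med z 0.0143 rect [632.7 319.5] [88.5 65.5] 85.24 mean [0.6353 0.3171]
top bar 123 med z 0.0466 rect [600.1 321.1] [56.9 13.9] 84.95 mean [0.5992 0.3197]
top rim 3628 med z 0.0692 rect [ 534.  -233.1] [244.9 151.7] 1.78 mean [ 0.5349 -0.2324]
top knobtop 55 med z 0.1067 rect [ 613.  -229.2] [13.5 22.4] 0.64 mean [ 0.6131 -0.2293]
top bay 1488 med z 0.0213 rect [ 517.9 -231.6] [136.4  86.5] 1.86 mean [ 0.5188 -0.2398]
side plate 1863 med z 0.014 rect [600.  323.3] [ 93.5 133.5] 85.4 mean [0.5998 0.3265]
side plate-open 1768 med z 0.014 rect [600.9 323.4] [ 93.3 131.3] 85.06 mean [0.5999 0.3273]
side bar 200 med z 0.0461 rect [600.8 324.3] [61.  14.9] 85.6 mean [0.5998 0.3273]
side rim 2113 med z 0.0688 rect [ 535.3 -231.9] [245.9 161.6] 2.01 mean [ 0.5362 -0.2237]
side knobtop 39 med z 0.107 rect [ 615.4 -227.4] [30.7 12.9] 86.73 mean [ 0.6155 -0.2251]
side bay 740 med z 0.0367 rect [ 518.8 -233.5] [136.7  82.8] 0.06 mean [ 0.524  -0.2597]
```

Request:
{"fn": "carry_out", "kwargs": {
  "travel": [
    [0,0,0],
    [0,0,0],
    [0,0,0],
    [0,0,0],
    [0,0,0],
    [0,0,0],
    [0,0,0],
    [0,0,0],
    [-0.6,0.97,0],
    [-0.6,0.97,0]
  ],
  "rot": [
    [0,0,0.105],
    [0,0,0.105],
    [0,0,0.105],
    [0,0,0.105],
    [0,0,0.105],
    [0,0,0.105],
    [0,0,0.105],
    [0,0,0.102],
    [0,0,0],
    [0,0,0]
  ],
  "claw": [-1,-1,-1,-1,-1,-1,-1,-1,-1,-1],
  "grip_force": 50
}}

```text
t: 2.15
tool_pos: [0.2742, 0.5707, 0.2415]
eef_rot: [3.142, 0.0, 1.484]
contact_force: [0.5, 1.0, 0.9]
opening: 0.0866
finger_force: 0.0
```

Request:
{"fn": "carry_out", "kwargs": {
  "travel": [
    [-0.61,0.97,0],
    [-0.61,0.97,0],
    [-0.61,0.97,0],
    [-0.61,0.97,0],
    [-0.61,0.97,0],
    [-0.61,0.97,0],
    [-0.61,0.97,0],
    [-0.61,0.97,0.3],
    [-0.61,0.97,0.5],
    [-0.61,0.97,0.5]
  ],
  "rot": [
    [0,0,0],
    [0,0,0],
    [0,0,0],
    [0,0,0],
    [0,0,0],
    [0,0,0],
    [0,0,0],
    [0,0,0],
    [0,0,0],
    [0,0,0]
  ],
  "claw": [-1,-1,-1,-1,-1,-1,-1,-1,-1,-1]
}}

```text
t: 3.4
tool_pos: [0.5486, 0.3626, 0.2023]
eef_rot: [3.141, -0.0, 1.483]
contact_force: [0.1, 0.0, -0.0]
opening: 0.0871
finger_force: 0.0
```

Request:
{"fn": "carry_out", "kwargs": {
  "travel": [
    [-0.6,0.97,0],
    [-0.6,0.95,0],
    [0,0,0],
    [0,0,0]
  ],
  "rot": [
    [0,0,0],
    [0,0,0],
    [0,0,0],
    [0,0,0]
  ],
  "claw": [-1,-1,-1,-1]
}}

```text
t: 3.9
tool_pos: [0.6015, 0.3228, 0.2024]
eef_rot: [-3.141, -0.0, 1.483]
contact_force: [-0.3, 0.4, -0.1]
opening: 0.0872
finger_force: 0.0
```

```bash
cat >> h.py <<'E'
def tool():
    o=r.get_obs(); return np.array(o['tool_pos']),R.from_euler('xyz',o['eef_rot']).as_matrix()
def largest(m):
    k,l,st,_=cv2.connectedComponentsWithStats(m.astype(np.uint8)); return l==1+np.argmax(st[1:,4])
def rect(W,m,name):
    p=W[m]; c,s,a=cv2.minAreaRect((p[:,:2]*1000).astype(np.float32))
    print(name,len(p),'z',np.median(p[:,2]).round(4),'rect',np.round(c,1),np.round(s,1),round(a,2))
E
python3 - <<'E'
from h import *
p,T=tool(); o=r.get_obs(); print(o['t'],p.round(4),o['eef_rot'],o['joints'].round(2))
im=cam('wrist'); save(im,'w1'); W=cloud(im); z=W[...,2]
near=(abs(W[...,0]-.6)<.12)&(abs(W[...,1]-.32)<.09)
rect(W,largest(near&(z>.006)&(z<.024)),'plate'); rect(W,largest(near&(z>.035)&(z<.06)),'bar')
E
```

```text
3.9 [0.6015 0.3228 0.2024] [-3.14100020e+00 -2.45983581e-04  1.48332979e+00] [-0.87  0.44  0.43  1.44 -0.19  1.3  -0.51]
plate 11223 z 0.0141 rect [600.8 321.5] [ 90.3 129.8] 85.03
bar 1065 z 0.0468 rect [600.5 321.3] [60.3 13.9] 85.18
```

View pics/w1.png

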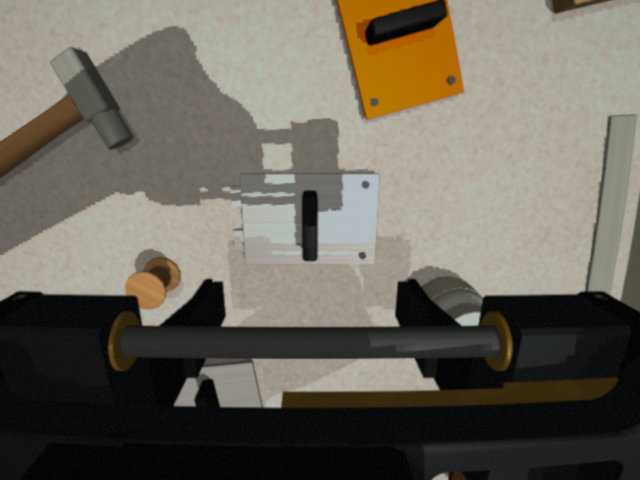

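The wrist view shows the cover at (310,218), its bar upright between the fingers and its tabs on the left at (240,190) and (240,235). The measured bar centre agrees with the top and side views to about 1 mm, so I'm descending and gripping.

Request:
{"fn": "carry_out", "kwargs": {
  "travel": [
    [-0.04,-0.03,1],
    [0,0,1],
    [0,0,1],
    [0,0,1],
    [0,0,0.8],
    [0,0,0.5],
    [0,0,0.2],
    [0,0,0],
    [0,0,0]
  ],
  "rot": [
    [0,0,0],
    [0,0,0],
    [0,0,0],
    [0,0,0],
    [0,0,0],
    [0,0,0],
    [0,0,0],
    [0,0,0],
    [0,0,0]
  ],
  "claw": [-1,-1,-1,-1,-1,-1,-1,-1,-1]
}}

```text
t: 5.08
tool_pos: [0.6015, 0.3215, 0.0386]
eef_rot: [3.14, -0.001, 1.483]
contact_force: [-0.1, 0.7, 0.3]
opening: 0.0869
finger_force: 0.0
```

Request:
{"fn": "carry_out", "kwargs": {
  "travel": [
    [0,0,0],
    [0,0,0],
    [0,0,0],
    [0,0,0],
    [0,0,0],
    [0,0,0]
  ],
  "rot": [
    [0,0,0],
    [0,0,0],
    [0,0,0],
    [0,0,0],
    [0,0,0],
    [0,0,0]
  ],
  "claw": [1,1,1,1,1,1],
  "grip_force": 50
}}

```text
t: 5.82
tool_pos: [0.601, 0.3211, 0.0375]
eef_rot: [-3.142, 0.0, 1.483]
contact_force: [-0.0, -0.3, -0.2]
opening: 0.0351
finger_force: 0.0
```

Request:
{"fn": "carry_out", "kwargs": {
  "travel": [
    [0,0,0],
    [0,0,0],
    [0,0,0],
    [0,0,0],
    [0,0,-0.3],
    [0,0,-0.7],
    [0,0,-1],
    [0,0,-1],
    [0,0,-1],
    [0,0,-1]
  ],
  "rot": [
    [0,0,0],
    [0,0,0],
    [0,0,0],
    [0,0,0],
    [0,0,0],
    [0,0,0],
    [0,0,0],
    [0,0,0],
    [0,0,0],
    [0,0,0]
  ],
  "claw": [1,1,1,1,1,1,1,1,1,1]
}}

```text
t: 7.08
tool_pos: [0.6011, 0.321, 0.1903]
eef_rot: [3.14, -0.001, 1.483]
contact_force: [0.7, 0.6, -2.3]
opening: 0.0136
finger_force: 50.0
```

Request:
{"fn": "carry_out", "kwargs": {
  "travel": [
    [0,0,-0.3],
    [-0.5,-0.1,-0.2],
    [-1,-0.18,0],
    [-1,-0.18,0],
    [-1,-0.18,0],
    [-1,-0.18,0],
    [-1,-0.18,0],
    [-1,-0.18,0],
    [-1,-0.18,0],
    [-1,-0.18,0]
  ],
  "rot": [
    [0,0,-0.0756],
    [0,0,0],
    [0,0,0],
    [0,0,0],
    [0,0,0],
    [0,0,0],
    [0,0,0],
    [0,0,0],
    [0,0,0],
    [0,0,0]
  ],
  "claw": [1,1,1,1,1,1,1,1,1,1]
}}

```text
t: 8.32
tool_pos: [0.5617, 0.0625, 0.2028]
eef_rot: [-3.141, -0.0, 1.597]
contact_force: [1.3, 0.7, -2.9]
opening: 0.0136
finger_force: 50.0
```

Request:
{"fn": "carry_out", "kwargs": {
  "travel": [
    [-1,-0.18,0],
    [-1,-0.18,0],
    [-1,-0.18,0],
    [-1,-0.18,0],
    [-1,-0.18,0],
    [-1,-0.18,0],
    [-1,-0.18,0],
    [-1,-0.18,0],
    [-1,-0.18,0],
    [-0.8,-0.18,0]
  ],
  "rot": [
    [0,0,0],
    [0,0,0],
    [0,0,0],
    [0,0,0],
    [0,0,0],
    [0,0,0],
    [0,0,0],
    [0,0,0],
    [0,0,0],
    [0,0,0]
  ],
  "claw": [1,1,1,1,1,1,1,1,1,1]
}}

```text
t: 9.57
tool_pos: [0.5162, -0.2328, 0.2029]
eef_rot: [-3.142, -0.0, 1.597]
contact_force: [-0.2, 0.6, -1.7]
opening: 0.0134
finger_force: 50.0
```

Request:
{"fn": "carry_out", "kwargs": {
  "travel": [
    [0,0,0],
    [0,0,0]
  ],
  "rot": [
    [0,0,0],
    [0,0,0]
  ],
  "claw": [1,1]
}}

```text
t: 9.82
tool_pos: [0.5173, -0.2304, 0.2026]
eef_rot: [-3.142, -0.001, 1.6]
contact_force: [0.3, 0.5, -2.4]
opening: 0.0136
finger_force: 50.0
```

```bash
python3 - <<'E'
from h import *
p,T=tool(); o=r.get_obs(); print(o['t'],p.round(4),o['eef_rot'],o['joints'].round(2))
im=cam('wrist'); save(im,'w2'); W=cloud(im); z=W[...,2]
np.savez('w2.npz',W=W,px=im['pixels'])
zc=p[2]-.0373+.015
m=largest((abs(z-zc)<.006)&(abs(W[...,0]-p[0])<.09)&(abs(W[...,1]-p[1])<.07)); rect(W,m,'held')
x,y=W[...,0],W[...,1]
nb=(abs(x-.53)<.2)&(abs(y+.22)<.15)
rect(W,largest(nb&(z>.062)&(z<.076)),'rim'); k=nb&(z>.1)&(z<.115)
if k.any(): rect(W,largest(k),'knob')
E
```

```text
9.825 [ 0.5173 -0.2304  0.2026] [-3.14154437e+00 -8.42576300e-04  1.59993651e+00] [-0.28  0.22  0.72  1.75 -0.15  1.23  0.51]
held 21261 z 0.1793 rect [ 516.3 -210.8] [130.   52.4] 1.7
rim 19182 z 0.069 rect [ 532.6 -228.1] [246.5 140.1] 1.88
knob 505 z 0.1071 rect [ 614.9 -231.4] [11.2 26.5] 2.33
```

View pics/w2.png

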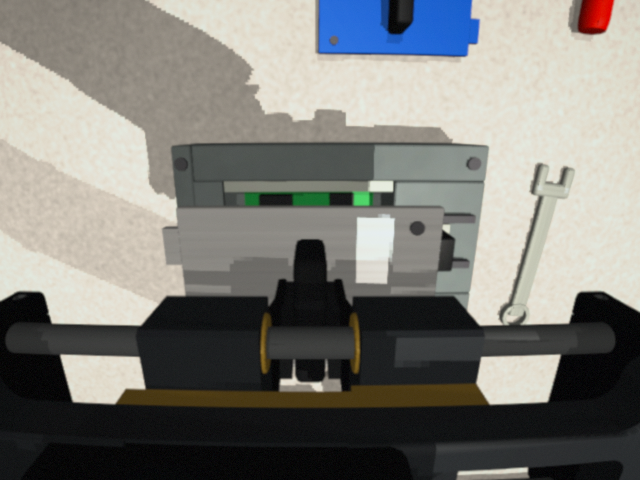

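The held cover sits level over the bay (plate rows 207–297), with the box rim's far edge at row 145 and the knob at (445,250). Next I'll tilt the cover and lower it to just above the bay.

Request:
{"fn": "carry_out", "kwargs": {
  "travel": [
    [-0.135,0.15,0.5],
    [0,0,0.7],
    [0,0,0.7],
    [0,0,0.5],
    [0,0,0.2],
    [0,0,0],
    [0,0,0],
    [0,0,0],
    [0,0,0]
  ],
  "rot": [
    [0,0,0],
    [0,0,0],
    [0,0,0],
    [0,0,0],
    [0,0,0],
    [-0.084,0,0],
    [-0.083,0,0],
    [0,0,0],
    [0,0,0]
  ],
  "claw": [1,1,1,1,1,1,1,1,1]
}}

```text
t: 11.0
tool_pos: [0.5233, -0.2344, 0.1253]
eef_rot: [2.88, 0.0, 1.602]
contact_force: [-0.2, 0.4, -2.1]
opening: 0.0137
finger_force: 50.0
```

```bash
python3 - <<'E'
from h import *
p,T=tool(); o=r.get_obs(); print(o['t'],p.round(4),o['eef_rot'],o['contact_force'])
im=cam('wrist'); save(im,'w3'); W=cloud(im)
a=np.radians(1.83); c,s=np.cos(a),np.sin(a); O=np.array([.5165,-.2342])
B=np.stack([(W[...,0]-O[0])*c+(W[...,1]-O[1])*s,-(W[...,0]-O[0])*s+(W[...,1]-O[1])*c,W[...,2]],-1)*1000
L=(W-p)@T*1000  # tool frame: x~left(+y), y~fwd, z down
held=largest((abs(L[...,2]-22.3)<5)&(abs(L[...,1])<80)&(abs(L[...,0])<60))
bx=B[held]; lt=L[held]
print('held n',held.sum(),'tool z',np.median(lt[:,2]),'tool y range',np.percentile(lt[:,1],[.3,99.7]),'tool x max',np.percentile(lt[:,0],[99,99.8]))
for lo in range(-55,65,20):
    q=bx[(bx[:,0]>lo)&(bx[:,0]<lo+20)]
    if len(q): print(' held edge y',lo,np.percentile(q[:,1],99.5).round(1),'z',np.median(q[:,2]).round(1))
rim=(abs(B[...,2]-69)<3)&(B[...,1]>35)&(B[...,1]<90)&(abs(B[...,0])<130)&~held
for lo in range(-100,130,30):
    q=B[rim&(B[...,0]>lo)&(B[...,0]<lo+30)]
    if len(q)>20: print(' rim',lo,np.percentile(q[:,1],[.5,99.5]).round(1),len(q))
E
```

```text
11.0 [ 0.5233 -0.2344  0.1253] [2.88002936e+00 9.70699244e-05 1.60248786e+00] [-0.18801909  0.41484004 -2.09702209]
held n 21224 tool z 23.21247519396038 tool y range [-64.75395302  63.57178276] tool x max [45.52984909 45.71948961]
 held edge y -55 45.2 z 88.1
 held edge y -35 45.1 z 92.8
 held edge y -15 45.1 z 97.9
 held edge y 5 45.2 z 104.3
 held edge y 25 45.1 z 108.9
 held edge y 45 45.2 z 114.2
 rim -100 [35.2 75.3] 5062
 rim -70 [37.  75.5] 3500
 rim -40 [47.8 75.3] 3054
 rim -10 [47.7 74.9] 2727
 rim 20 [47.7 75.2] 2443
 rim 50 [36.7 75.3] 2603
 rim 80 [35.9 75.4] 2713
 rim 110 [35.3 75. ] 1618
```

View pics/w3.png

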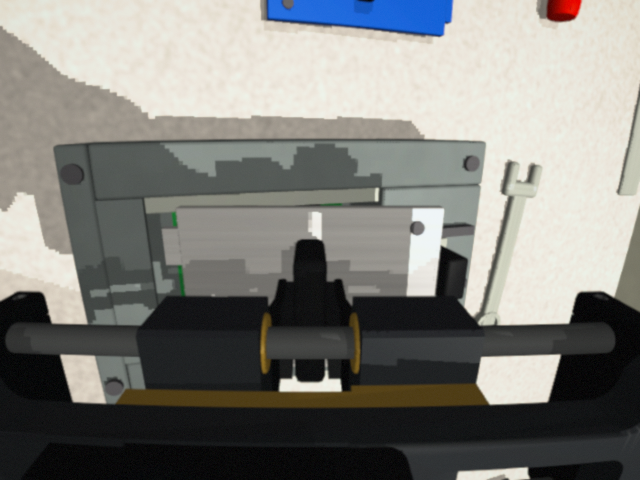

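The tilted cover's near edge is at row 207 and runs parallel to the rim's inner edge at row 190, with about a 2.5 mm gap. The tabs (170,245) are still inside the bay. Lowering the front edge next.

Request:
{"fn": "carry_out", "kwargs": {
  "travel": [
    [-0.017,-0.045,0.17],
    [0,-0.045,0.17],
    [0,-0.045,0.17],
    [0,0,0],
    [0,0,0]
  ],
  "rot": [
    [0,0,0],
    [0,0,0],
    [0,0,0],
    [0,0,0],
    [0,0,0]
  ],
  "claw": [1,1,1,1,1]
}}

```text
t: 11.68
tool_pos: [0.5224, -0.2352, 0.1086]
eef_rot: [2.88, 0.0, 1.602]
contact_force: [0.2, 0.2, -2.6]
opening: 0.0137
finger_force: 50.0
```

```bash
python3 - <<'E'
from h import *
p,T=tool(); o=r.get_obs(); print(o['t'],p.round(4),o['eef_rot'],o['contact_force'])
im=cam('wrist'); save(im,'w4'); W=cloud(im)
a=np.radians(1.83); c,s=np.cos(a),np.sin(a); O=np.array([.5165,-.2345])
B=np.stack([(W[...,0]-O[0])*c+(W[...,1]-O[1])*s,-(W[...,0]-O[0])*s+(W[...,1]-O[1])*c,W[...,2]],-1)*1000
L=(W-p)@T*1000
held=largest((abs(L[...,2]-22.8)<5)&(abs(L[...,1])<80)&(abs(L[...,0])<60))
q=B[held]; print('held front top edge',np.percentile(q[:,0],[.3,1]),'z',np.median(q[q[:,0]<-48][:,2]))
print('TCP box',(np.array([c,s])@(p[:2]-O))*1000)
for lo in (5,15,25,35):
    m=(B[...,1]>lo)&(B[...,1]<lo+10)&(abs(B[...,2]-69)<2.5)&(B[...,0]<-50)&~held
    if m.sum()>20: print('lip inner x',lo,np.percentile(B[m][:,0],[50,98,99.7]).round(1), 'outer',np.percentile(B[m][:,0],[.5]).round(1))
E
```

```text
11.675 [ 0.5224 -0.2352  0.1086] [2.87967123e+00 5.29965618e-06 1.60166899e+00] [ 0.20137463  0.16277877 -2.5588016 ]
held front top edge [-50.64692141 -49.79058739] z 69.68593190285063
TCP box 5.857790298952109
lip inner x 5 [-87.1 -68.4 -68. ] outer [-106.]
lip inner x 15 [-87.1 -68.4 -68. ] outer [-105.9]
lip inner x 25 [-87.  -68.4 -68. ] outer [-105.9]
lip inner x 35 [-87.3 -68.5 -68.2] outer [-105.9]
```

Request:
{"fn": "carry_out", "kwargs": {
  "travel": [
    [0,-0.122,-0.042],
    [0,-0.122,-0.042],
    [0,-0.122,-0.042],
    [0,-0.122,-0.042],
    [0,0,0],
    [0,0,0]
  ],
  "rot": [
    [0,0,0],
    [0,0,0],
    [0,0,0],
    [0,0,0],
    [0,0,0],
    [0,0,0]
  ],
  "claw": [1,1,1,1,1,1]
}}

```text
t: 12.48
tool_pos: [0.5072, -0.2356, 0.1099]
eef_rot: [2.879, 0.0, 1.602]
contact_force: [-0.3, -0.4, -2.4]
opening: 0.0138
finger_force: 50.0
```

```bash
cat > chk.py <<'E'
from h import *
import sys
p,T=tool(); o=r.get_obs(); print(o['t'],p.round(4),o['eef_rot'],o['contact_force'])
im=cam('wrist'); save(im,sys.argv[1]); W=cloud(im)
a=np.radians(1.83); c,s=np.cos(a),np.sin(a); O=np.array([.5160,-.2347])
B=np.stack([(W[...,0]-O[0])*c+(W[...,1]-O[1])*s,-(W[...,0]-O[0])*s+(W[...,1]-O[1])*c,W[...,2]],-1)*1000
L=(W-p)@T*1000
held=largest((abs(L[...,2]-22.8)<4)&(abs(L[...,1])<70)&(abs(L[...,0])<47))
q=B[held]; print('held x range',np.percentile(q[:,0],[.5,99.5]),'y',np.percentile(q[:,1],99.5),'z ends',[np.median(q[abs(q[:,0]-v)<6][:,2]).round(1) for v in (-55,-30,0,30,52)])
print('TCP box',(np.array([c,s])@(p[:2]-O))*1000)
m=(B[...,1]>5)&(B[...,1]<45)&(abs(B[...,2]-69)<2.5)&(B[...,0]<-60)&~held
print('lip inner x',np.percentile(B[m][:,0],[98,99.7]).round(1))
m=(B[...,1]>40)&(abs(B[...,2]-69)<2.5)&(abs(B[...,0])<40)&~held
print('rim inner y',np.percentile(B[m][:,1],[.5]).round(1))
k=(abs(B[...,2]-107)<4)&(abs(B[...,1])<25)&(B[...,0]>65)&(B[...,0]<115)
if k.sum()>20: print('knob',np.percentile(B[k],[2,98],axis=0).round(1)[:,:2].tolist())
E
python3 chk.py w5
```

```text
12.475 [ 0.5072 -0.2356  0.1099] [2.87899845e+00 6.66608392e-05 1.60183353e+00] [-0.29745747 -0.43058753 -2.36936728]
held x range [-65.01397863  58.40982884] y 45.01543825167905 z ends [np.float64(73.5), np.float64(80.2), np.float64(88.5), np.float64(96.3), np.float64(102.3)]
TCP box -8.80892193587123
lip inner x [-68.  -67.5]
rim inner y [48.3]
knob [[90.0, -11.5], [103.8, 12.9]]
```

View pics/w5.png

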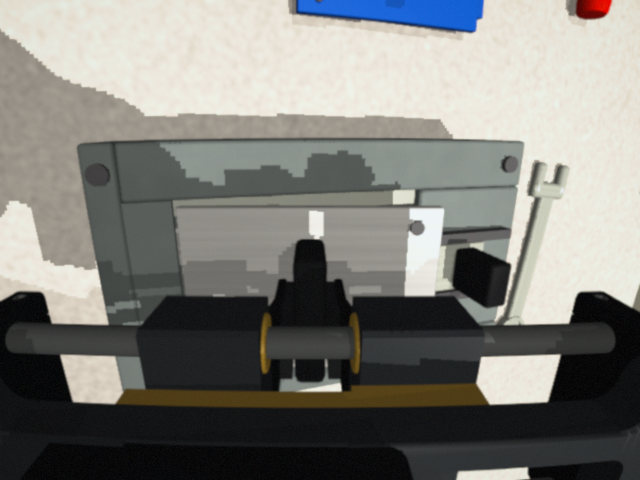

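The front plate edge sits about 2 mm off the lip at column 178, the tabs are hidden under it, and the cover is centred sideways. Swinging it down about that edge.

Request:
{"fn": "carry_out", "kwargs": {
  "travel": [
    [0,0.063,0.189],
    [0,0,0],
    [0,0.068,0.191],
    [0,0,0],
    [0,0.046,0.141],
    [0,0,0],
    [0,0,0]
  ],
  "rot": [
    [0.0556,0,0],
    [0,0,0],
    [0.0556,0,0],
    [0,0,0],
    [0.039,0,0],
    [0,0,0],
    [0,0,0]
  ],
  "claw": [1,1,1,1,1,1,1]
}}

```text
t: 13.4
tool_pos: [0.5146, -0.2357, 0.0955]
eef_rot: [3.113, -0.0, 1.601]
contact_force: [-0.1, -0.6, -1.9]
opening: 0.0138
finger_force: 50.0
```

```bash
python3 chk.py w6
```

```text
13.4 [ 0.5146 -0.2357  0.0955] [ 3.11317102e+00 -8.29481255e-05  1.60101678e+00] [-0.12505201 -0.59455566 -1.86674875]
held x range [-70.08071843  62.71890715] y 44.647402760656576 z ends [np.float64(70.7), np.float64(71.4), np.float64(72.2), np.float64(73.1), np.float64(73.8)]
TCP box -1.4643633555394548
lip inner x [-71.3 -70.7]
rim inner y [44.5]
knob [[90.3, -0.6], [103.5, 13.3]]
```

Request:
{"fn": "carry_out", "kwargs": {
  "travel": [
    [0,0.03,0.07],
    [0,0,0.03],
    [0,0,0.03],
    [0,0,0],
    [0,0,0]
  ],
  "rot": [
    [0.0181,0,0],
    [0,0,0],
    [0,0,0],
    [0,0,0],
    [0,0,0]
  ],
  "claw": [1,1,1,1,1]
}}

```text
t: 14.08
tool_pos: [0.5165, -0.2351, 0.0924]
eef_rot: [-3.141, -0.001, 1.602]
contact_force: [-2.9, 4.0, 8.5]
opening: 0.0134
finger_force: 50.0
```

```bash
python3 chk.py w7
```

```text
14.075 [ 0.5165 -0.2351  0.0924] [-3.14061459e+00 -6.46400473e-04  1.60211346e+00] [-2.893097    4.00297263  8.51399559]
held x range [-63.73352619  64.03480695] y 45.23946624552555 z ends [np.float64(69.1), np.float64(69.1), np.float64(69.1), np.float64(69.1), np.float64(69.2)]
TCP box 0.5180960859997426
lip inner x [-67.6 -67.2]
rim inner y [48.2]
knob [[90.4, 3.3], [103.8, 13.3]]
```

View pics/w7.png

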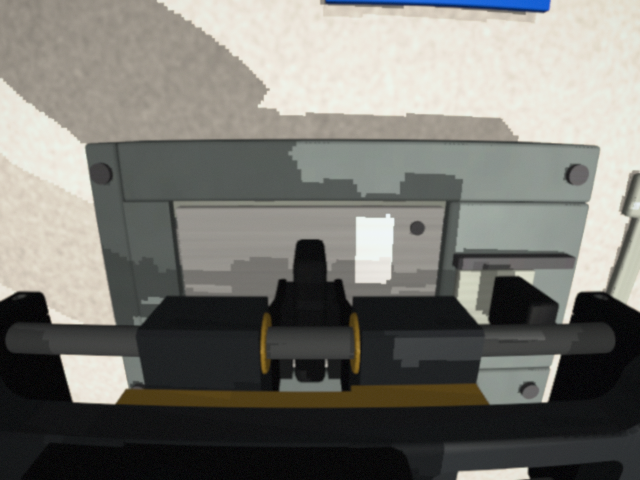

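The cover lies flush in the bay: the plate reads the same height as the rim, with even gaps on both sides. The knob at (520,300) is still open. Releasing, then rising.

Request:
{"fn": "carry_out", "kwargs": {
  "travel": [
    [0,0,0],
    [0,0,0],
    [0,0,0],
    [0,0,0],
    [0,0,-0.5],
    [0,0,-1],
    [0,0,-1],
    [0,0,-1],
    [0,0,-1],
    [0,0,0]
  ],
  "rot": [
    [0,0,0],
    [0,0,0],
    [0,0,0],
    [0,0,0],
    [0,0,0],
    [0,0,0],
    [0,0,0],
    [0,0,0],
    [0,0,0],
    [0,0,0]
  ],
  "claw": [-0.2,-0.2,-0.2,-0.2,-0.2,-0.2,-0.2,-0.2,-0.2,-0.2]
}}

```text
t: 15.38
tool_pos: [0.5175, -0.2362, 0.2299]
eef_rot: [3.139, 0.001, 1.601]
contact_force: [-1.0, -0.6, -0.5]
opening: 0.0523
finger_force: 0.0
```

```bash
sed -i 's/^held=.*/held=largest((abs(B[...,2]-69)<4)\&(abs(B[...,0])<66.5)\&(B[...,1]<46.5)\&(B[...,1]>-46.5))/' chk.py; python3 chk.py w8; python3 - <<'E'
from h import *
im=cam('top'); save(im,'t8'); W=cloud(im); x,y,z=W[...,0],W[...,1],W[...,2]
k=(abs(z-.107)<.006)&(abs(x-.61)<.03)&(abs(y+.23)<.03)
if k.any(): rect(W,k,'top knob')
E
```

```text
15.375 [ 0.5175 -0.2362  0.2299] [3.13879206e+00 1.11069504e-03 1.60134358e+00] [-1.01648312 -0.60529723 -0.4632384 ]
held x range [-63.79135017  64.19267623] y 44.97052991550057 z ends [np.float64(69.1), np.float64(69.1), np.float64(69.1), np.float64(69.1), np.float64(69.2)]
TCP box 1.440439187550277
lip inner x [-67.7 -67.3]
rim inner y [48.2]
knob [[91.1, -12.0], [103.8, 12.6]]
top knob 42 z 0.1073 rect [ 613.  -226.7] [16.2 13.5] 89.71
```

Request:
{"fn": "carry_out", "kwargs": {
  "travel": [
    [0.02,0.8,0],
    [0.02,0.8,0],
    [0.02,0.8,0.3],
    [0,0.78,0.6],
    [0,0,1],
    [0,0,1],
    [0,0,0.8],
    [0,0,0.5],
    [0,0,0.13],
    [0,0,0]
  ],
  "rot": [
    [0,0,0],
    [0,0,0],
    [0,0,0],
    [0,0,0],
    [0,0,0],
    [0,0,0],
    [0,0,0],
    [0,0,0],
    [0,0,0],
    [0,0,0]
  ],
  "claw": [-0.2,-0.2,-0.2,-0.2,-0.2,-0.2,-0.2,-0.2,-0.2,-0.2]
}}

```text
t: 16.73
tool_pos: [0.6115, -0.2307, 0.0969]
eef_rot: [-3.14, 0.0, 1.602]
contact_force: [0.3, 0.6, 0.6]
opening: 0.0522
finger_force: 0.0
```

Request:
{"fn": "carry_out", "kwargs": {
  "travel": [
    [0,0,0],
    [0,0,0],
    [0,0,0],
    [0,0,0],
    [0,0,0],
    [0,0,0],
    [0,0,0]
  ],
  "rot": [
    [0,0,0],
    [0,0,0],
    [0,0,0],
    [0,0,0],
    [0,0,0],
    [0,0,0],
    [0,0,0]
  ],
  "claw": [1,1,1,1,1,1,1],
  "grip_force": 20
}}

```text
t: 17.6
tool_pos: [0.6117, -0.2305, 0.0966]
eef_rot: [-3.14, 0.0, 1.602]
contact_force: [2.4, -0.1, -1.0]
opening: 0.0137
finger_force: 20.0
```

Request:
{"fn": "carry_out", "kwargs": {
  "travel": [
    [0,-0.16,0],
    [0,-0.16,0],
    [0,-0.16,0],
    [0,-0.16,0],
    [0,0,0],
    [0,0,0]
  ],
  "rot": [
    [0,0,0],
    [0,0,0],
    [0,0,0],
    [0,0,0],
    [0,0,0],
    [0,0,0]
  ],
  "claw": [1,1,1,1,1,1]
}}

```text
t: 18.35
tool_pos: [0.5925, -0.2312, 0.0966]
eef_rot: [-3.141, 0.0, 1.602]
contact_force: [5.6, -0.8, -1.9]
opening: 0.0136
finger_force: 20.0
```

Request:
{"fn": "carry_out", "kwargs": {
  "travel": [
    [0,-0.05,0],
    [0,0,0],
    [0,0,0]
  ],
  "rot": [
    [0,0,0],
    [0,0,0],
    [0,0,0]
  ],
  "claw": [1,1,1]
}}

```text
t: 18.73
tool_pos: [0.5924, -0.2311, 0.0967]
eef_rot: [3.14, 0.001, 1.602]
contact_force: [10.3, -1.9, -6.6]
opening: 0.0137
finger_force: 20.0
```

Request:
{"fn": "carry_out", "kwargs": {
  "travel": [
    [0,0.03,0],
    [0,0,0],
    [0,0,0],
    [0,0,-0.3],
    [0,0,-1],
    [0,0,-1],
    [0,0,-1],
    [0,0,-1],
    [0,-0.8,-1],
    [0,-0.8,0]
  ],
  "rot": [
    [0,0,0],
    [0,0,0],
    [0,0,0],
    [0,0,0],
    [0,0,0],
    [0,0,0],
    [0,0,0],
    [0,0,0],
    [0,0,0],
    [0,0,0]
  ],
  "claw": [-0.2,-0.2,-0.2,-0.2,-0.2,-0.2,-0.2,-0.2,-0.2,-0.2]
}}

```text
t: 19.98
tool_pos: [0.5441, -0.2337, 0.2586]
eef_rot: [3.14, 0.001, 1.601]
contact_force: [0.3, -0.3, -0.9]
opening: 0.0524
finger_force: 0.0
```

Request:
{"fn": "carry_out", "kwargs": {
  "travel": [
    [0,-0.8,0],
    [0,0,0],
    [0,0,0]
  ],
  "rot": [
    [0,0,0],
    [0,0,0],
    [0,0,0]
  ],
  "claw": [-0.2,-0.2,-0.2]
}}

```text
t: 20.35
tool_pos: [0.5205, -0.2331, 0.2561]
eef_rot: [-3.14, -0.0, 1.602]
contact_force: [0.1, 0.9, -0.4]
opening: 0.052
finger_force: 0.0
```

```bash
python3 chk.py w9
```

```text
20.35 [ 0.5205 -0.2331  0.2561] [-3.14047688e+00 -1.98788857e-04  1.60217548e+00] [ 0.08410942  0.85683007 -0.37472181]
held x range [-63.72791285  63.90049665] y 45.094936418757555 z ends [np.float64(69.2), np.float64(69.2), np.float64(69.1), np.float64(69.1), np.float64(69.2)]
TCP box 4.5418102959712785
lip inner x [-67.6 -67.3]
rim inner y [48.9]
knob [[69.1, -12.2], [82.6, 12.8]]
```

View pics/w9.png

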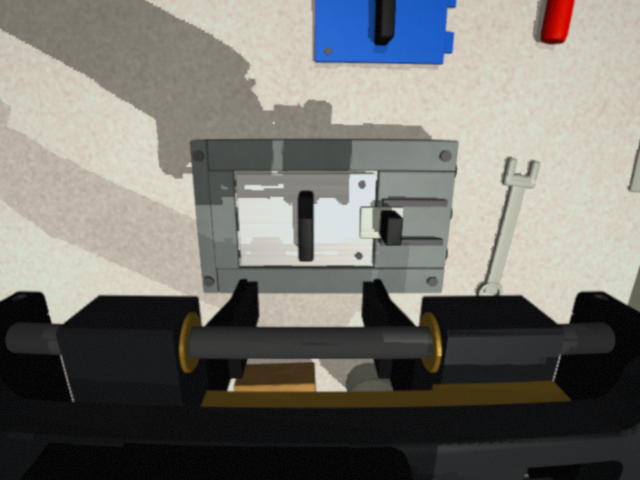

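The cover is flush in the bay, with the latch tongue at (370,222) over its rear edge and the knob centred at 75.9 mm, which is shut. The robot is clear of everything.

```bash
python3 -c "
from rig import ticket
print(ticket.close_job())"
```

```text
the job is handed in; nothing more can be done
None
```

I hooked the tabbed cover under the front lip and swung it down flush, then slid the latch fully shut and let go; the job was handed in at about 20 s, and no verdict came back.

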